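# Slip test of a junction block on a tilt plate

### The arm

A 7-joint arm with a two-finger parallel gripper is mounted at the origin on a cart in front of the work surface, level with it; the furniture and walls round the work are solid. World frame = base frame: x ahead of the robot, y to its left, z up, the work surface at z = 0. Lengths are in m, angles in degrees, forces in N, time in s.
With the tool pointing down it reaches from about 0.425 to 0.95 m from the base axis. Payload 16.7 kg.
Tool frame: the origin (TCP) lies midway between the tips of the shut fingers; the grasp point (between the pads) lies 19 mm behind it; z points along the fingers, y is the line along which they close (so a half turn about z gives the same grasp; the last joint's range is limited). The gripper opens to 94 mm and grips with 3 to 60 N. Pads are 16 mm wide; open, the fingers measure 119 mm over their backs; the gripper's body (75 mm by 177 mm) begins 78 mm behind the grasp point.
Start: joints at [-82.248, 24.414, 4.234, 92.017, -1.954, 63.644, -3.845], TCP at [0.19, 0.648, 0.205] pointing down, gripper open.
Joint ranges: [-163.25, 163.25], [-28.42, 122.38], [-70.27, 78.77], [12.13, 141.07], [-58.53, 238.53], [9.26, 117.41], [-156.51, 156.51]. Speed limits (degrees/s): [108.29, 108.29, 136.94, 136.94, 172.46, 172.46, 172.46].

### API

Orientations are given as a 3x3 rotation matrix whose columns are the frame's x, y, z axes.
In Python, from workcell import arm gives the robot as it stands.
- The arm moves only by the tool arm_command, never from a script. Its argument "deltas" is a list of rows, each an object of numbers: "tx", "ty", "tz": the shift along the tool's x, y, z in mm; "rx", "ry", "rz": the turn, a rotation vector about the tool's x, y, z in rad; "grip": the opening, from -1 (shut) to 1 (fully open), so that 0 is half open. A call has 1 to 20 rows; each row shifts and turns the commanded pose from where the row before left it, along the tool's axes as they then stand; what a row does not reach is not made up. A row lasts 1/8 s, in which the tool goes at most 62.5 mm and 10.7 degrees, less where a joint would pass 70% of its speed; a pose out of reach is approached as far as the arm can. A call with a gripper value outside its range is refused whole. The fingers move at their own pace and stop on an object; "force" is the grip in N (left out, the last holds). Time passes only in rows, so rows that do not move let the fingers close. It gives the time, the measured TCP pose, the force, the opening and the grip force at its end, in the units of the state.
- arm.sense(): the state, without advancing time (a new reading comes with each control period).
- arm.capture(name): name is "scene" or "top" or "wrist"; returns (picture, depth): 384x512x3 uint8, red, green, blue; 384x512 float32, m along the optical axis (not along the pixel's ray), 0 where there is no reading.
- arm.camera_info(name): a dict with "K" (3x3 intrinsics, pixels), "distortion" ([k1, k2, p1, p2, k3] as OpenCV has them; the pictures are not rectified), "R" (3x3) and "t" (3): a world point X has camera coordinates R X + t; the wrist camera has in their place "tool_from_camera" (4x4, takes a point from camera to tool coordinates, whose origin is the TCP and whose axes are the flange's). Camera axes: x right, y down, z forward; pixel columns grow to the right and rows downward; lengths in m; the calibration is good to about 2 mm. A picture is of the moment at which its call begins: read the wrist's pose just before it. camera_info takes no time and is no camera call.
- arm.sign_off(): hands the job in; it is judged then, once.
The state is a dict: "time_s": time; "joint_pos": joint angles; "qvel": joint speeds; "joint_efforts": joint torques, N m; "eef_pos": TCP position; "tool_rot": TCP orientation; "ft_force": force on the tool from outside, world axes, zero at the start; "ft_torque": the same for the moment, N m; "width": finger opening in m; "grip_force": force on a finger pad.
Only numpy, scipy, OpenCV 4.12 (cv2) and the standard library are available. Lean on these libraries where they do the work, as an engineer would, in place of code of your own. Each camera call takes 0.05 s, during which the arm holds its last target. There are 200 camera calls.

### The job

Put the black junction block on the blue outline of the flat white tilt plate, lengthwise down the plate, and let go of it. Then raise the plate slowly by its red bar, gripped lightly, without touching the block, only until the block starts to slide; hold the plate still at that angle while the block slides down to rest against the low stop, and let go of the bar, leaving the plate tilted. The eraser beside it is the rubber reference: it must stay in its green outline, so do not tilt on to where it slides too, and do not force the plate or knock over or shift the battery and the tape roll.

Things in the scene. Friction and masses are not known exactly. Their poses are not given: they have to be found in the camera images.
- block_center (a point): centre of the loose black junction block, a box 36 mm wide (its x) by 74 mm long (its y) by 24 mm high, 60 to 130 g, standing flat on the table at the start; this point is 12 mm above its underside. Take it across its width. At rest against the low stop its centre is about 108 mm down the slope from the mark.
- mark (a point): centre of the blue outline (50 x 88 mm) painted on the plate's upper face, turning with the plate: x across the plate, parallel to the hinge; y up the slope, from hinge to bar; z square to the face, upward. The plate is 148 mm wide and 232 mm long; the face is 49 mm above the table when flat. The low stop is an aluminium strip 14 mm high across its hinge end. The block belongs here with its long side along y.
- eraser_mark (a point): centre of the green outline (32 x 56 mm) on the plate, same axes as mark, 80 mm to the +x side of it; the eraser starts lying in it.
- eraser_center (a point): centre of the loose blue-and-white eraser, 20 x 44 (its y) x 11 mm, 20 g, the rubber reference. On the plate it slides only some 3 to 5 degrees above the angle at which the block slides. Both angles are unknown, the block's lies between about 11 and 24 degrees and differs from run to run.
- bar (a point): middle of the red round bar, 12 mm thick and 122 mm long between its two arms, along the plate's x, parallel to the hinge; it sits 44 mm beyond the plate's upper edge, 45 mm above the table when the plate is flat, with free space below it and on both sides. Grip it lightly: 10 to 20 N a finger is plenty, and squeeze of both fingers and pull together must stay under 60 N. Same axes as mark.
- hinge (a point): middle of the hinge axis, 276 mm from the bar and 45 mm above the table; the axis is the plate's x. The hinge cheeks are fixed to a grey base plate on the table.
- plate (a joint): tilt of the plate in rad, 0 flat (start) to 0.6; growing lifts the bar. A stiff friction hinge (about 1.2 N m): it takes some 5 to 9 N at the bar to raise, and the plate stays at any angle where it is left.
- battery: loose nine volt battery, 18 x 27 x 48 mm, standing; origin at the centre of its underside. Leave alone.
- tape: loose roll of black tape, 55 mm across, 19 mm high, lying; origin at the centre of its underside. Leave alone.
Mind the look-alikes: they are no part of the job. What is shaped like the part that bears eraser_center but orange or pink is not meant.

How it is judged:
By the outcome, as a careful person would: the job done as asked, in the order asked, and still so for the second after the job is handed in, with the robot touching nothing.
It also fails if it takes over 69 s, if anything falls off the work surface, if the arm or the gripper's body presses on something with over 40 N, if the wrist force passes 120 N, or if a joint passes its speed limit or range.

## Working session

There is one attempt and no reset: what is moved stays moved. The work goes in short steps, Python scripts to look and compute and a tool call to move; the robot and the scene stay as the last step left them, time stands still between calls to the robot, and variables do not carry over. Pictures are saved under pics/ and viewed, at most 10 in all, crops included, and the job is handed in when it is done.

Besides the shell and the picture viewer there is one more tool, called after "Request:" as a command line: name --argument value ..., lists and objects as JSON in quotes. arm_command: Moves the arm, as the interface text tells. Its arguments: {"type":"object","properties":{"deltas":{"type":"array","items":{"type":"object","properties":{"tx":{"type":"number"},"ty":{"type":"number"},"tz":{"type":"number"},"rx":{"type":"number"},"ry":{"type":"number"},"rz":{"type":"number"},"grip":{"type":"number"}}}},"force":{"type":"number"}},"required":["deltas"]}

```bash
ls; mkdir -p pics
cat > h.py <<'E'
import numpy as np, cv2
from workcell import arm
def save(im,n): cv2.imwrite('pics/'+n,cv2.cvtColor(im,cv2.COLOR_RGB2BGR))
def pose(name):
    c=arm.camera_info(name); K=np.array(c['K']);D=np.array(c['distortion'])
    if name=='wrist':
        s=arm.sense(); T=np.eye(4);T[:3,:3]=s['tool_rot'];T[:3,3]=s['eef_pos']
        M=T@np.array(c['tool_from_camera']); return K,D,M[:3,:3],M[:3,3]
    R=np.array(c['R']);return K,D,R.T,-R.T@np.array(c['t'])
def w(P,uv,z=None,dep=None):
    K,D,R,t=P
    uv=np.array(uv,float).reshape(-1,2)
    n=cv2.undistortPoints(uv[:,None],K,D)[:,0]
    r=np.c_[n,np.ones(len(n))]
    if z is None:
        d=np.array([dep[int(round(v)),int(round(u))] for u,v in uv]); return (r*d[:,None])@R.T+t
    rw=r@R.T; return t+rw*((z-t[2])/rw[:,2])[:,None]
E
python3 - <<'E'
from h import *
a,da=arm.capture('scene');b,db=arm.capture('top')
save(a,'s0.png');save(b,'t0.png');np.savez('c0.npz',a=a,da=da,b=b,db=db)
s=arm.sense();print(s)
for n in('scene','top'):
    P=pose(n);print(n,P[3],P[2][:,2])
E
```

```text
pics
{'time_s': 0.1, 'joint_pos': array([-82.25014516,  24.44546717,   4.23132304,  92.04856392,
        -1.95427601,  63.64328252,  -3.84340781]), 'qvel': array([ 0.00949353, -0.0605385 ,  0.01758502, -0.16599024,  0.0458741 ,
       -0.0350714 , -0.00504702]), 'joint_efforts': array([ 6.61704806e-03, -9.37456656e+01,  3.67649183e+00, -4.55041945e+01,
       -4.85480879e-02,  1.68030983e-02,  2.00249724e-05]), 'eef_pos': array([0.18953745, 0.64742959, 0.20485263]), 'tool_rot': array([[-9.59725178e-01,  2.80940419e-01, -2.51668948e-04],
       [ 2.80940523e-01,  9.59724540e-01, -1.10926892e-03],
       [-7.01056104e-05, -1.13529732e-03, -9.99999353e-01]]), 'ft_force': array([ 0.19070937, -0.57639103, -0.48788559]), 'ft_torque': array([ 0.0496507 , -0.02023534,  0.00732562]), 'grip_force': 0.0, 'width': 0.09409369147413733}
scene [0.06911627 0.37337912 0.65766447] [ 0.50682571 -0.50840372 -0.69617049]
top [ 0.35654557 -0.04486079  1.04766794] [ 0.14978824 -0.02060555 -0.98850336]
```

View pics/t0.png

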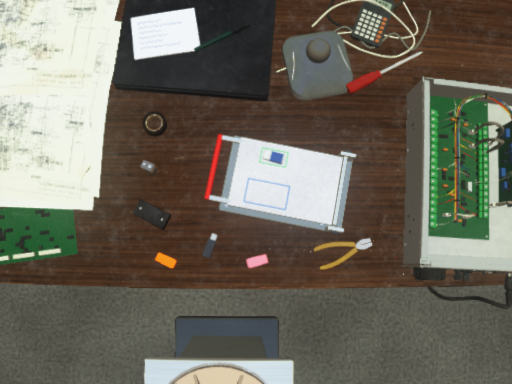

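View pics/s0.png

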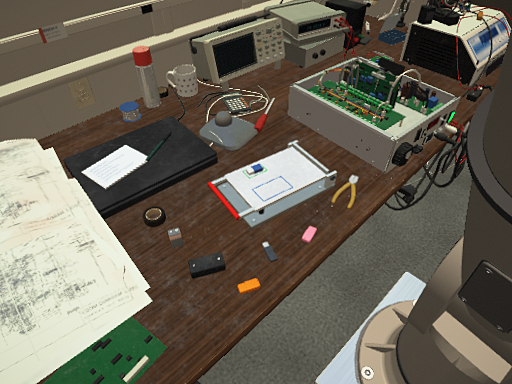

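Candidates, as top-view pixels:
- **Block:** the black box at (152,214). It could be confused with the USB stick at (210,245) or the tape roll at (153,124).
- **Eraser:** the blue and white one at (274,157). Orange (166,260) and pink (257,261) are decoys.
- **Bar:** red, about (213,167). The hinge is on the right, near (345,190).

I'll check this in one close crop and measure.

Run:
```python
from h import *
c=np.load('c0.npz');b,db=c['b'],c['db'];P=pose('top')
cr=b[110:270,125:365];save(cv2.resize(cr,None,fx=3.3,fy=3.3,interpolation=cv2.INTER_CUBIC),'crop.png')
hsv=cv2.cvtColor(b,cv2.COLOR_RGB2HSV).astype(int)
H,S,V=hsv[...,0],hsv[...,1],hsv[...,2]
yy,xx=np.mgrid[:384,:512]
def box(x0,x1,y0,y1): return (xx>=x0)&(xx<x1)&(yy>=y0)&(yy<y1)
def rect(m,z,n,close=0):
    v,u=np.nonzero(m);p=w(P,np.c_[u,v],z)[:,:2]
    r=cv2.minAreaRect((p*1000).astype(np.float32));print(n,len(u),'c',np.round(r[0],1),'size',np.round(r[1],1),'ang',round(r[2],1),'mean',np.round(p.mean(0)*1000,1),'depthz',np.round(np.median(w(P,np.c_[u,v],dep=db)[:,2]),3))
    return r
rect(box(132,172,196,232)&(V<60),.024,'block')
rect(box(195,230,125,210)&((H<8)|(H>172))&(S>150)&(V>90),.051,'bar')
rect(box(238,298,174,214)&(H>95)&(H<125)&(S>60)&(V>120),.049,'mark')
rect(box(255,293,143,170)&(H>45)&(H<85)&(S>50),.049,'green')
rect(box(260,290,148,168)&(H>100)&(H<130)&(S>110),.060,'eraserblue')
print(hsv[214,140:166:3],P[0][0,0])
```

```text
block 582 c [462.  145.2] size [83.1 39.8] ang 62.1 mean [459.9 143.4] depthz 0.024
bar 417 c [561.   11.8] size [ 13.9 145.2] ang 79.1 mean [559.5  12.4] depthz 0.05
mark 62 c [ 503.  -100.1] size [88.7 51.2] ang 79.1 mean [ 499.6 -106.6] depthz 0.049
green 63 c [ 581.6 -115. ] size [56.7 33.8] ang 79.0 mean [ 582.9 -115.3] depthz 0.051
eraserblue 92 c [ 579.1 -119.9] size [21.9 18.4] ang 74.3 mean [ 579. -120.] depthz 0.061
[[30 16 49]
 [18 26 50]
 [23 19 53]
 [23 19 54]
 [23 19 54]
 [30 13 59]
 [23 19 53]
 [10 14 53]
 [10 16 49]] 482.13247575504676
```

View pics/crop.png

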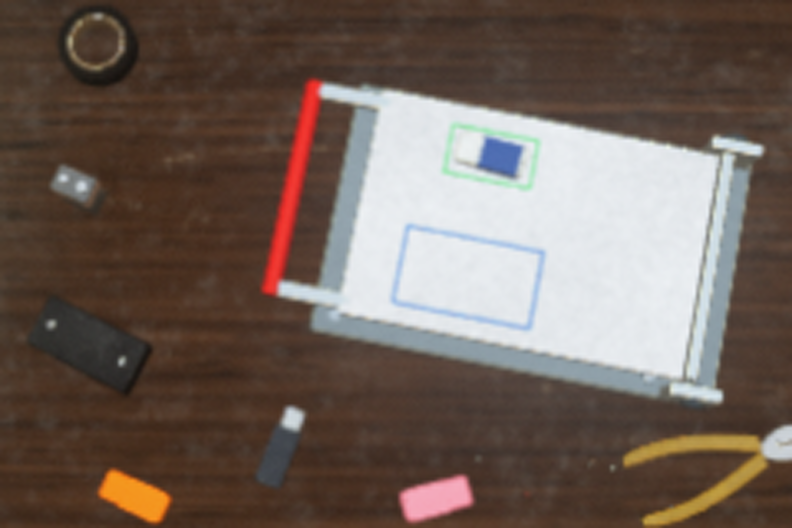

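The crop confirms the choices. The block is the black box with two screw dots at crop (51,325)/(122,361), and the outlines, bar and stop look as described. Measured sizes and heights match the description. I'll move above the block now.

Request:
arm_command --deltas '[{"tx": -28.7,"ty": -28.9,"grip": 1},{"tx": -28.7,"ty": -28.9},{"tx": -28.7,"ty": -28.9},{"tx": -28.7,"ty": -28.9},{"tx": -28.7,"ty": -28.9},{"tx": -28.7,"ty": -28.9},{"tx": -28.7,"ty": -28.9},{"tx": -28.7,"ty": -28.9},{"tx": -28.7,"ty": -28.9},{"tx": -28.7,"ty": -28.9},{"tx": -28.7,"ty": -28.9},{"tx": -28.7,"ty": -28.9},{"tx": -28.7,"ty": -28.9},{"tx": -28.7,"ty": -28.9},{"rz": 0.148},{"rz": 0.148},{"rz": 0.148},{"rz": 0.148},{"rz": 0.148},{"rz": 0.148}]'

```text
schema error: expected keys tx, ty, tz, rx, ry, rz, grip
```

Request:
arm_command --deltas '[{"rz": 0.148},{"rz": 0.148},{"rz": 0.148},{"rz": 0.148},{"rz": 0.148},{"rz": 0.148},{},{}]'

```text
schema error: expected keys tx, ty, tz, rx, ry, rz, grip
```

Run:
```python
from h import *
P=pose('wrist');b,db=arm.capture('wrist');save(b,'w1.png');np.savez('w1.npz',b=b,db=db)
s=arm.sense();print(s['time_s'],s['eef_pos'],s['tool_rot'].round(3),s['joint_pos'].round(1))
print(np.round(arm.camera_info('wrist')['tool_from_camera'],3))
V=b.max(2).astype(int);m=((V<65)&(db>.1)).astype(np.uint8)
n,l,st,ce=cv2.connectedComponentsWithStats(m)
for i in range(1,n):
    if st[i,4]>600:
        v,u=np.nonzero(l==i);q=w(P,np.c_[u,v],dep=db)
        k=(q[:,2]>.018)&(q[:,2]<.03)
        print(st[i],np.median(q[:,2]).round(3),k.sum())
        if k.sum()>400:
            r=cv2.minAreaRect((q[k][:,:2]*1000).astype(np.float32));print(r)
```

```text
0.15 [0.18956282 0.64747853 0.20497812] [[-0.96   0.281 -0.   ]
 [ 0.281  0.96  -0.001]
 [-0.    -0.001 -1.   ]] [-82.2  24.4   4.2  92.   -2.   63.6  -3.8]
[[-0.    -0.966 -0.26   0.076]
 [ 1.    -0.    -0.    -0.002]
 [ 0.    -0.26   0.966 -0.179]
 [ 0.     0.     0.     1.   ]]
[ 136  228  138   74 1955] 0.23 0
[ 326  229   42   73 1197] 0.249 0
```

View pics/w1.png

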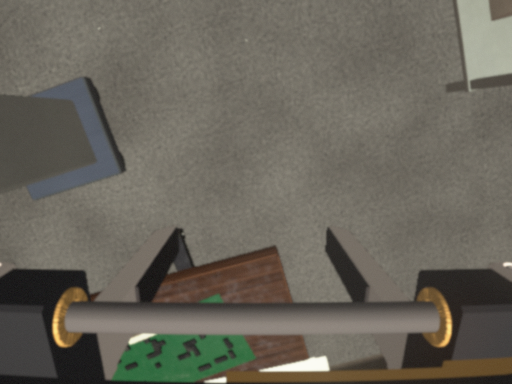

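The wrist view shows only floor and the fingers at about (160,260)/(350,260). The move was refused because every row needs all its keys, so I'm resending it.

Request:
arm_command --deltas '[{"tx": -28.7,"ty": -28.9,"tz": 0,"rx": 0,"ry": 0,"rz": 0,"grip": 1},{"tx": -28.7,"ty": -28.9,"tz": 0,"rx": 0,"ry": 0,"rz": 0,"grip": 1},{"tx": -28.7,"ty": -28.9,"tz": 0,"rx": 0,"ry": 0,"rz": 0,"grip": 1},{"tx": -28.7,"ty": -28.9,"tz": 0,"rx": 0,"ry": 0,"rz": 0,"grip": 1},{"tx": -28.7,"ty": -28.9,"tz": 0,"rx": 0,"ry": 0,"rz": 0,"grip": 1},{"tx": -28.7,"ty": -28.9,"tz": 0,"rx": 0,"ry": 0,"rz": 0,"grip": 1},{"tx": -28.7,"ty": -28.9,"tz": 0,"rx": 0,"ry": 0,"rz": 0,"grip": 1},{"tx": -28.7,"ty": -28.9,"tz": 0,"rx": 0,"ry": 0,"rz": 0,"grip": 1},{"tx": -28.7,"ty": -28.9,"tz": 0,"rx": 0,"ry": 0,"rz": 0,"grip": 1},{"tx": -28.7,"ty": -28.9,"tz": 0,"rx": 0,"ry": 0,"rz": 0,"grip": 1},{"tx": -28.7,"ty": -28.9,"tz": 0,"rx": 0,"ry": 0,"rz": 0,"grip": 1},{"tx": -28.7,"ty": -28.9,"tz": 0,"rx": 0,"ry": 0,"rz": 0,"grip": 1},{"tx": -28.7,"ty": -28.9,"tz": 0,"rx": 0,"ry": 0,"rz": 0,"grip": 1},{"tx": -28.7,"ty": -28.9,"tz": 0,"rx": 0,"ry": 0,"rz": 0,"grip": 1}]'

```text
time_s: 1.9
eef_pos: [0.462, 0.1453, 0.2055]
tool_rot: [[-0.96, 0.281, 0.0], [0.281, 0.96, 0.0], [-0.0, 0.0, -1.0]]
ft_force: [0.0, 0.5, 0.3]
width: 0.0942
grip_force: 0.0
```

Request:
arm_command --deltas '[{"tx": 0,"ty": 0,"tz": 0,"rx": 0,"ry": 0,"rz": 0.148,"grip": 1},{"tx": 0,"ty": 0,"tz": 0,"rx": 0,"ry": 0,"rz": 0.148,"grip": 1},{"tx": 0,"ty": 0,"tz": 0,"rx": 0,"ry": 0,"rz": 0.148,"grip": 1},{"tx": 0,"ty": 0,"tz": 0,"rx": 0,"ry": 0,"rz": 0.148,"grip": 1},{"tx": 0,"ty": 0,"tz": 0,"rx": 0,"ry": 0,"rz": 0.148,"grip": 1},{"tx": 0,"ty": 0,"tz": 0,"rx": 0,"ry": 0,"rz": 0.148,"grip": 1},{"tx": 0,"ty": 0,"tz": 0,"rx": 0,"ry": 0,"rz": 0.148,"grip": 1},{"tx": 0,"ty": 0,"tz": 0,"rx": 0,"ry": 0,"rz": 0.148,"grip": 1},{"tx": 0,"ty": 0,"tz": 0,"rx": 0,"ry": 0,"rz": 0.148,"grip": 1},{"tx": 0,"ty": 0,"tz": 0,"rx": 0,"ry": 0,"rz": 0.148,"grip": 1},{"tx": 0,"ty": 0,"tz": 0,"rx": 0,"ry": 0,"rz": 0.148,"grip": 1},{"tx": 0,"ty": 0,"tz": 0,"rx": 0,"ry": 0,"rz": 0.148,"grip": 1},{"tx": 0,"ty": 0,"tz": 0,"rx": 0,"ry": 0,"rz": 0,"grip": 1},{"tx": 0,"ty": 0,"tz": 0,"rx": 0,"ry": 0,"rz": 0,"grip": 1}]'

```text
time_s: 3.65
eef_pos: [0.4615, 0.1466, 0.2054]
tool_rot: [[0.468, 0.884, -0.0], [0.884, -0.468, -0.0], [-0.0, -0.0, -1.0]]
ft_force: [0.3, -0.5, -0.5]
width: 0.0941
grip_force: 0.0
```

```bash
cat > blk.py <<'E'
from h import *
def blk(name='wrist',zr=(.018,.03),tag='w'):
    P=pose(name);b,db=arm.capture(name);save(b,tag+'.png')
    V=b.max(2).astype(int);m=((V<75)&(db>.1)).astype(np.uint8)
    v,u=np.nonzero(m);q=w(P,np.c_[u,v],dep=db);k=(q[:,2]>zr[0])&(q[:,2]<zr[1])
    m[:]=0;m[v[k],u[k]]=1
    n,l,st,ce=cv2.connectedComponentsWithStats(m)
    for i in range(1,n):
        if st[i,4]>150:
            v,u=np.nonzero(l==i);q=w(P,np.c_[u,v],dep=db)
            r=cv2.minAreaRect((q[:,:2]*1000).astype(np.float32));print(st[i],np.round(r[0],1),np.round(r[1],1),round(r[2],1),'z',q[:,2].mean().round(4))
    s=arm.sense();print(s['time_s'],s['eef_pos'].round(4),s['tool_rot'].round(3).tolist(),s['joint_pos'].round(1),P[0][0,0])
E
python3 -c "
from blk import *
blk(tag='w2')"
```

```text
[ 445    0   66  252 1979] [735.1  60.4] [330.1   8.5] 85.6 z 0.0226
[381  76  45  47 523] [663.  147.1] [51.9 52.5] 42.8 z 0.0189
[ 236  150   30   60 1679] [459.  145.4] [74.2 35.6] 62.7 z 0.0239
3.7 [0.4615 0.1466 0.2055] [[0.468, 0.884, -0.0], [0.884, -0.468, -0.0], [-0.0, -0.0, -1.0]] [-54.    6.4  31.4 117.3  -3.9  57.4 -48.6] 302.73031529750824
```

View pics/w2.png

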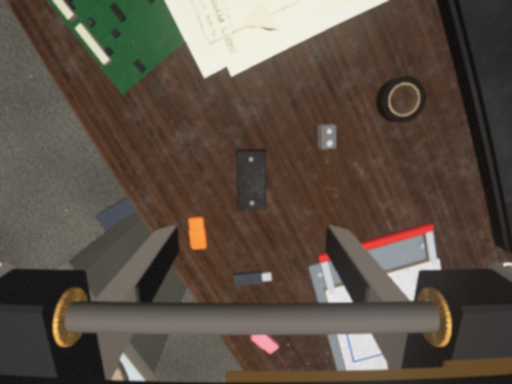

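Wrist view: block at (251,180), measured (0.459, 0.145), 74x36 mm and top at 24 mm, which fits. I'll descend and grip it.

Request:
arm_command --deltas '[{"tx": -2.2,"ty": -1.6,"tz": 30,"rx": 0,"ry": 0,"rz": -0.01,"grip": 1},{"tx": 0,"ty": 0,"tz": 40,"rx": 0,"ry": 0,"rz": 0,"grip": 1},{"tx": 0,"ty": 0,"tz": 40,"rx": 0,"ry": 0,"rz": 0,"grip": 1},{"tx": 0,"ty": 0,"tz": 40,"rx": 0,"ry": 0,"rz": 0,"grip": 1},{"tx": 0,"ty": 0,"tz": 30,"rx": 0,"ry": 0,"rz": 0,"grip": 1},{"tx": 0,"ty": 0,"tz": 15,"rx": 0,"ry": 0,"rz": 0,"grip": 1},{"tx": 0,"ty": 0,"tz": 6,"rx": 0,"ry": 0,"rz": 0,"grip": 1},{"tx": 0,"ty": 0,"tz": 0,"rx": 0,"ry": 0,"rz": 0,"grip": -1},{"tx": 0,"ty": 0,"tz": 0,"rx": 0,"ry": 0,"rz": 0,"grip": -1},{"tx": 0,"ty": 0,"tz": 0,"rx": 0,"ry": 0,"rz": 0,"grip": -1},{"tx": 0,"ty": 0,"tz": 0,"rx": 0,"ry": 0,"rz": 0,"grip": -1},{"tx": 0,"ty": 0,"tz": 0,"rx": 0,"ry": 0,"rz": 0,"grip": -1},{"tx": 0,"ty": 0,"tz": 0,"rx": 0,"ry": 0,"rz": 0,"grip": -1}]' --force 15

```text
time_s: 5.32
eef_pos: [0.4591, 0.1454, 0.0045]
tool_rot: [[0.462, 0.887, -0.0], [0.887, -0.462, -0.0], [-0.0, -0.0, -1.0]]
ft_force: [0.8, -1.2, 1.2]
width: 0.0374
grip_force: 0.6
```

Request:
arm_command --deltas '[{"tx": 0,"ty": 0,"tz": 0,"rx": 0,"ry": 0,"rz": 0,"grip": -1},{"tx": 0,"ty": 0,"tz": 0,"rx": 0,"ry": 0,"rz": 0,"grip": -1},{"tx": 0,"ty": 0,"tz": -15,"rx": 0,"ry": 0,"rz": 0,"grip": -1},{"tx": 0,"ty": 0,"tz": -30,"rx": 0,"ry": 0,"rz": 0,"grip": -1},{"tx": 0,"ty": 0,"tz": -40,"rx": 0,"ry": 0,"rz": 0,"grip": -1},{"tx": 0,"ty": 0,"tz": -35,"rx": 0,"ry": 0,"rz": 0,"grip": -1}]'

```text
time_s: 6.08
eef_pos: [0.4591, 0.1451, 0.1266]
tool_rot: [[0.462, 0.887, 0.0], [0.887, -0.462, 0.0], [0.0, 0.0, -1.0]]
ft_force: [0.7, 1.6, -0.1]
width: 0.0361
grip_force: 15.0
```

Request:
arm_command --deltas '[{"tx": -24.6,"ty": 19,"tz": -3,"rx": 0,"ry": 0,"rz": 0,"grip": -1},{"tx": -24.6,"ty": 19,"tz": -3,"rx": 0,"ry": 0,"rz": 0,"grip": -1},{"tx": -24.6,"ty": 19,"tz": -3,"rx": 0,"ry": 0,"rz": 0,"grip": -1},{"tx": -24.6,"ty": 19,"tz": -3,"rx": 0,"ry": 0,"rz": 0,"grip": -1},{"tx": -24.6,"ty": 19,"tz": -3,"rx": 0,"ry": 0,"rz": 0,"grip": -1},{"tx": -24.6,"ty": 19,"tz": -3,"rx": 0,"ry": 0,"rz": 0,"grip": -1},{"tx": -24.6,"ty": 19,"tz": -3,"rx": 0,"ry": 0,"rz": 0,"grip": -1},{"tx": -24.6,"ty": 19,"tz": -3,"rx": 0,"ry": 0,"rz": 0,"grip": -1},{"tx": 0,"ty": 0,"tz": 0,"rx": 0,"ry": 0,"rz": -0.097,"grip": -1},{"tx": 0,"ty": 0,"tz": 0,"rx": 0,"ry": 0,"rz": -0.097,"grip": -1},{"tx": 0,"ty": 0,"tz": 0,"rx": 0,"ry": 0,"rz": -0.097,"grip": -1},{"tx": 0,"ty": 0,"tz": 0,"rx": 0,"ry": 0,"rz": 0,"grip": -1}]'

```text
time_s: 7.58
eef_pos: [0.503, -0.0996, 0.1492]
tool_rot: [[0.189, 0.982, 0.0], [0.982, -0.189, 0.0], [0.0, 0.0, -1.0]]
ft_force: [-0.7, -0.2, -1.2]
width: 0.0354
grip_force: 15.0
```

Run:
```python
from h import *
P=pose('wrist');b,db=arm.capture('wrist');save(b,'w3.png')
s=arm.sense();print(s['time_s'],s['eef_pos'],s['tool_rot'].round(3).tolist(),s['joint_pos'].round(1))
hsv=cv2.cvtColor(b,cv2.COLOR_RGB2HSV).astype(int);H,S,V=hsv[...,0],hsv[...,1],hsv[...,2]
def rep(m,n,zr,z):
    v,u=np.nonzero(m&(db>.05));q=w(P,np.c_[u,v],dep=db);k=(q[:,2]>zr[0])&(q[:,2]<zr[1])
    mm=np.zeros(m.shape,np.uint8);mm[v[k],u[k]]=1
    nn,l,st,ce=cv2.connectedComponentsWithStats(cv2.dilate(mm,np.ones((3,3),np.uint8)))
    for i in range(1,nn):
        if st[i,4]<80: continue
        v,u=np.nonzero((l==i)&(mm>0));q=w(P,np.c_[u,v],z)
        r=cv2.minAreaRect((q[:,:2]*1000).astype(np.float32));print(n,st[i],[np.round(x,1) for x in r])
rep((H>95)&(H<125)&(S>70)&(V>100),'blue',(.04,.055),.049)
rep((H>45)&(H<85)&(S>50),'green',(.04,.055),.049)
rep(((H<8)|(H>172))&(S>150)&(V>80),'red',(.04,.056),.051)
rep((H>95)&(H<130)&(S>90),'eraser blue',(.056,.065),.060)
```

```text
7.625 [ 0.50298422 -0.09953822  0.14910242] [[0.19, 0.982, 0.0], [0.982, -0.19, 0.0], [0.0, 0.0, -1.0]] [-26.   14.7  35.2 117.5 -10.9  50.9   4.3]
blue [222 151  58  30 264] [array([503.9, -60. ]), array([55.9, 22.5]), np.float64(15.0)]
green [315 168  40  60 651] [array([ 579.7, -116.5]), array([56.8, 33.5]), np.float64(79.3)]
red [ 209   56  167   17 2602] [array([558.9,   9.7]), array([ 11.6, 141.5]), np.float64(79.3)]
eraser blue [323 194  25  27 573] [array([ 577. , -121.4]), array([22.9, 18.8]), np.float64(74.7)]
```

View pics/w3.png

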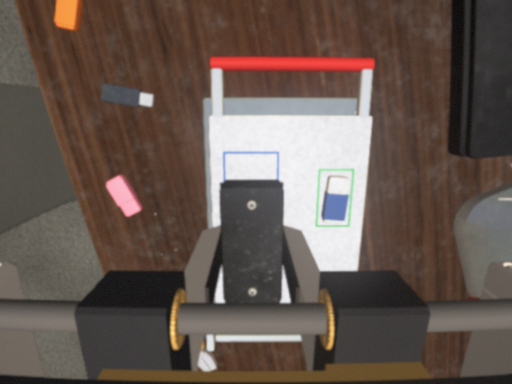

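Wrist view: the block is held in line above the plate, the blue outline's upper edge shows at (250,152), green at (335,198) and red at (292,63). The corrected mark is about (0.5013, -0.1015). Lowering now.

Request:
arm_command --deltas '[{"tx": -2,"ty": -1.1,"tz": 25,"rx": 0,"ry": 0,"rz": 0,"grip": -1},{"tx": 0,"ty": 0,"tz": 30,"rx": 0,"ry": 0,"rz": 0,"grip": -1},{"tx": 0,"ty": 0,"tz": 22,"rx": 0,"ry": 0,"rz": 0,"grip": -1},{"tx": 0,"ty": 0,"tz": 10,"rx": 0,"ry": 0,"rz": 0,"grip": -1},{"tx": 0,"ty": 0,"tz": 4,"rx": 0,"ry": 0,"rz": 0,"grip": -1},{"tx": 0,"ty": 0,"tz": 2,"rx": 0,"ry": 0,"rz": 0,"grip": -1},{"tx": 0,"ty": 0,"tz": 1,"rx": 0,"ry": 0,"rz": 0,"grip": -1},{"tx": 0,"ty": 0,"tz": 0,"rx": 0,"ry": 0,"rz": 0,"grip": -1}]'

```text
time_s: 8.62
eef_pos: [0.5018, -0.1011, 0.0548]
tool_rot: [[0.188, 0.982, 0.0], [0.982, -0.188, 0.0], [0.0, 0.0, -1.0]]
ft_force: [-0.3, 0.1, -0.9]
width: 0.0359
grip_force: 15.0
```

Request:
arm_command --deltas '[{"tx": 0,"ty": 0,"tz": 1,"rx": 0,"ry": 0,"rz": 0,"grip": -1},{"tx": 0,"ty": 0,"tz": 0,"rx": 0,"ry": 0,"rz": 0,"grip": -1},{"tx": 0,"ty": 0,"tz": 0,"rx": 0,"ry": 0,"rz": 0,"grip": 0.2},{"tx": 0,"ty": 0,"tz": 0,"rx": 0,"ry": 0,"rz": 0,"grip": 0.2},{"tx": 0,"ty": 0,"tz": 0,"rx": 0,"ry": 0,"rz": 0,"grip": 0.2},{"tx": 0,"ty": 0,"tz": -15,"rx": 0,"ry": 0,"rz": 0,"grip": 0.2},{"tx": 0,"ty": 0,"tz": -35,"rx": 0,"ry": 0,"rz": 0,"grip": 0.2},{"tx": 0,"ty": 0,"tz": -45,"rx": 0,"ry": 0,"rz": 0,"grip": 0.2},{"tx": 0,"ty": 0,"tz": -45,"rx": 0,"ry": 0,"rz": 0,"grip": 0.2}]'

```text
time_s: 9.75
eef_pos: [0.5013, -0.1015, 0.1958]
tool_rot: [[0.189, 0.982, 0.0], [0.982, -0.189, -0.0], [-0.0, 0.0, -1.0]]
ft_force: [-0.1, -0.2, 0.3]
width: 0.0564
grip_force: 0.0
```

Run:
```python
from blk import *
blk(zr=(.065,.08),tag='w4')
blk('top',zr=(.065,.08),tag='t4')
```

```text
9.8 [ 0.5036 -0.1023  0.2009] [[0.19, 0.982, 0.006], [0.982, -0.19, 0.0], [0.002, 0.006, -1.0]] [-28.5  10.4  37.4 114.7  -7.6  56.9   1.7] 302.73031529750824
9.85 [ 0.5037 -0.1018  0.1985] [[0.189, 0.982, 0.007], [0.982, -0.189, 0.001], [0.002, 0.007, -1.0]] [-28.5  10.6  37.4 114.8  -7.8  56.6   1.8] 482.13247575504676
```

Request:
arm_command --deltas '[{"tx": 24,"ty": 6.8,"tz": 0,"rx": 0,"ry": 0,"rz": 0,"grip": -0.36},{"tx": 24,"ty": 6.8,"tz": 0,"rx": 0,"ry": 0,"rz": 0,"grip": -0.36},{"tx": 24,"ty": 6.8,"tz": 0,"rx": 0,"ry": 0,"rz": 0,"grip": -0.36},{"tx": 24,"ty": 6.8,"tz": 0,"rx": 0,"ry": 0,"rz": 0,"grip": -0.36},{"tx": 24,"ty": 6.8,"tz": 0,"rx": 0,"ry": 0,"rz": 0,"grip": -0.36},{"tx": 0,"ty": 0,"tz": 0,"rx": 0,"ry": 0,"rz": -0.157,"grip": -0.36},{"tx": 0,"ty": 0,"tz": 0,"rx": 0,"ry": 0,"rz": -0.157,"grip": -0.36},{"tx": 0,"ty": 0,"tz": 0,"rx": 0,"ry": 0,"rz": -0.157,"grip": -0.36},{"tx": 0,"ty": 0,"tz": 0,"rx": 0,"ry": 0,"rz": -0.157,"grip": -0.36},{"tx": 0,"ty": 0,"tz": 0,"rx": 0,"ry": 0,"rz": -0.157,"grip": -0.36},{"tx": 0,"ty": 0,"tz": 0,"rx": 0,"ry": 0,"rz": -0.157,"grip": -0.36},{"tx": 0,"ty": 0,"tz": 0,"rx": 0,"ry": 0,"rz": -0.157,"grip": -0.36},{"tx": 0,"ty": 0,"tz": 0,"rx": 0,"ry": 0,"rz": -0.157,"grip": -0.36},{"tx": 0,"ty": 0,"tz": 0,"rx": 0,"ry": 0,"rz": -0.157,"grip": -0.36},{"tx": 0,"ty": 0,"tz": 0,"rx": 0,"ry": 0,"rz": -0.157,"grip": -0.36},{"tx": 0,"ty": 0,"tz": 0,"rx": 0.13,"ry": 0,"rz": 0,"grip": -0.36},{"tx": 0,"ty": 0,"tz": 0,"rx": 0.13,"ry": 0,"rz": 0,"grip": -0.36},{"tx": 0,"ty": 0,"tz": 0,"rx": 0,"ry": 0,"rz": 0,"grip": -0.36},{"tx": 0,"ty": 0,"tz": 0,"rx": 0,"ry": 0,"rz": 0,"grip": -0.36}]'

```text
time_s: 12.22
eef_pos: [0.5576, 0.0105, 0.1932]
tool_rot: [[-0.982, 0.182, -0.049], [0.189, 0.949, -0.252], [0.0, -0.256, -0.967]]
ft_force: [-0.2, -0.5, 0.8]
width: 0.0301
grip_force: 0.0
```

Run:
```python
from h import *
ims=[]
for n in('wrist','top','scene'):
    P=pose(n);b,db=arm.capture(n);ims.append(b)
    np.savez('g_%s.npz'%n,b=b,db=db)
    if n=='scene':continue
    hsv=cv2.cvtColor(b,cv2.COLOR_RGB2HSV).astype(int);H,S,V=hsv[...,0],hsv[...,1],hsv[...,2]
    def rep(m,nm,zr,z):
        v,u=np.nonzero(m&(db>.05));q=w(P,np.c_[u,v],dep=db);k=(q[:,2]>zr[0])&(q[:,2]<zr[1])&(abs(q[:,0]-.53)<.12)&(q[:,1]<.05)&(q[:,1]>-.3)
        if k.sum()<30: print(nm,k.sum());return
        r=cv2.minAreaRect((q[k][:,:2]*1000).astype(np.float32));print(n,nm,k.sum(),[np.round(x,1) for x in r],q[k][:,2].max().round(4))
    rep(V<80,'block',(.066,.08),0)
    rep(((H<8)|(H>172))&(S>150)&(V>80),'red',(.04,.06),.051)
    rep((H>95)&(H<125)&(S>70)&(V>100),'blue',(.04,.054),.049)
    rep((H>45)&(H<85)&(S>50),'green',(.04,.055),.049)
s=arm.sense();print(s['time_s'],s['eef_pos'],s['tool_rot'].round(3).tolist(),s['joint_pos'].round(1),s['width'])
ims[2]=ims[2]
save(np.vstack([ims[0][:,:],]),'w5.png')
save(np.hstack([ims[1][60:360,150:512],ims[2][60:360,100:462]]),'ts5.png')
```

```text
wrist block 870 [array([499.7, -99.1]), array([71.3, 32.3]), np.float64(79.6)] 0.0752
wrist red 1089 [array([545.3,  13.4]), array([ 11.6, 112.5]), np.float64(79.1)] 0.0534
blue 20
wrist green 96 [array([ 579.9, -116.3]), array([57.3, 33.8]), np.float64(79.1)] 0.0512
top block 108 [array([500.2, -98.9]), array([66.1, 31.3]), np.float64(78.1)] 0.0767
top red 232 [array([537.2,  15.9]), array([11.6, 95. ]), np.float64(79.1)] 0.0542
blue 2
top green 45 [array([ 581.7, -114.9]), array([56.7, 33.6]), np.float64(79.3)] 0.0538
12.375 [0.55753358 0.00946267 0.19368531] [[-0.982, 0.184, -0.049], [0.191, 0.949, -0.252], [-0.0, -0.256, -0.967]] [-31.8  17.8  19.1 106.3   8.7  63.3  61.4] 0.030125419407393723
```

View pics/w5.png

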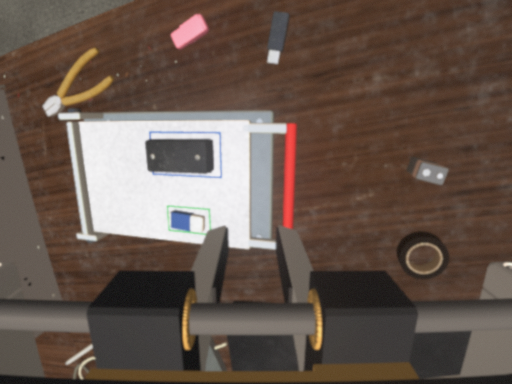

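View pics/ts5.png

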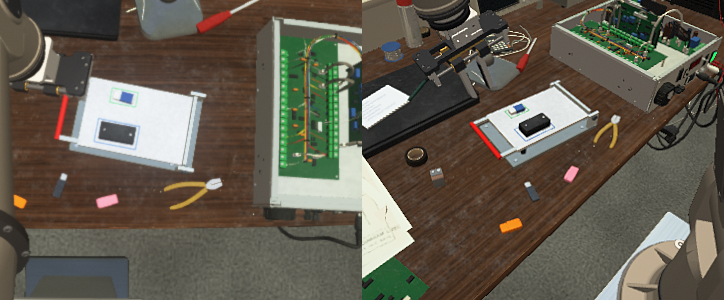

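Wrist view: the block at (180,155) lies lengthwise inside the blue outline, the eraser at (188,221) is in green, and the red bar at (290,175) is clear. The top and scene views agree. I'll descend to the bar with the tool leaning 15° away from the plate and the gripper opened 30 mm.

Request:
arm_command --deltas '[{"tx": 0,"ty": 6,"tz": 25,"rx": 0,"ry": 0,"rz": 0,"grip": -0.36},{"tx": 0,"ty": 6,"tz": 25,"rx": 0,"ry": 0,"rz": 0,"grip": -0.36},{"tx": 0,"ty": 6,"tz": 25,"rx": 0,"ry": 0,"rz": 0,"grip": -0.36},{"tx": 0,"ty": 6,"tz": 25,"rx": 0,"ry": 0,"rz": 0,"grip": -0.36},{"tx": 0,"ty": 6,"tz": 18,"rx": 0,"ry": 0,"rz": 0,"grip": -0.36},{"tx": 0,"ty": 0,"tz": 0,"rx": 0,"ry": 0,"rz": 0,"grip": -0.36}]'

```text
time_s: 13.12
eef_pos: [0.5567, 0.0086, 0.0709]
tool_rot: [[-0.982, 0.183, -0.05], [0.189, 0.949, -0.253], [0.002, -0.258, -0.966]]
ft_force: [-0.8, 0.6, 0.3]
width: 0.03
grip_force: 0.0
```

Run:
```python
from h import *
P=pose('wrist');b,db=arm.capture('wrist');save(b,'w6.png')
hsv=cv2.cvtColor(b,cv2.COLOR_RGB2HSV).astype(int);H,S,V=hsv[...,0],hsv[...,1],hsv[...,2]
v,u=np.nonzero(((H<8)|(H>172))&(S>150)&(V>80)&(db>.05));q=w(P,np.c_[u,v],dep=db)
k=(q[:,2]>.04)&(q[:,2]<.06)&(abs(q[:,0]-.53)<.12);q=q[k]
s=arm.sense();t=s['tool_rot'];e=s['eef_pos']
r=(q-e)@t
print(len(q),'tool y range by x',[(a,np.percentile(r[(r[:,0]>a)&(r[:,0]<a+.02),1],[2,98]).round(4)) for a in (0.01,.03,.05)],'z',np.percentile(r[:,2],[2,50,98]).round(4), 'topz',q[:,2].max())
print(s['time_s'],e,s['ft_force'],s['width'])
```

```text
2867 tool y range by x [(0.01, array([0.0031, 0.0142])), (0.03, array([0.0031, 0.0145])), (0.05, array([0.0036, 0.0142]))] z [0.0183 0.0201 0.0238] topz 0.053146028984601856
13.175 [0.55728402 0.00872457 0.07183992] [-0.44307288 -0.80187707  0.94139794] 0.030477968503831446
```

Request:
arm_command --deltas '[{"tx": 0,"ty": 8.8,"tz": 0,"rx": 0,"ry": 0,"rz": 0,"grip": -0.36},{"tx": 0,"ty": 0,"tz": 18,"rx": 0,"ry": 0,"rz": 0,"grip": -0.36},{"tx": 0,"ty": 0,"tz": 16,"rx": 0,"ry": 0,"rz": 0,"grip": -0.36},{"tx": 0,"ty": 0,"tz": 8,"rx": 0,"ry": 0,"rz": 0,"grip": -0.36},{"tx": 0,"ty": 0,"tz": 1,"rx": 0,"ry": 0,"rz": 0,"grip": -0.36},{"tx": 0,"ty": 0,"tz": 0,"rx": 0,"ry": 0,"rz": 0,"grip": -0.36}]' --force 15

```text
time_s: 13.92
eef_pos: [0.557, 0.0065, 0.028]
tool_rot: [[-0.982, 0.183, -0.048], [0.189, 0.949, -0.253], [-0.0, -0.257, -0.966]]
ft_force: [0.3, -0.0, 0.7]
width: 0.0299
grip_force: 0.0
```

Run:
```python
from h import *
P=pose('wrist');b,db=arm.capture('wrist');save(b,'w7.png')
hsv=cv2.cvtColor(b,cv2.COLOR_RGB2HSV).astype(int);H,S,V=hsv[...,0],hsv[...,1],hsv[...,2]
v,u=np.nonzero(((H<8)|(H>172))&(S>150)&(V>80)&(db>.05));q=w(P,np.c_[u,v],dep=db)
k=(q[:,2]>.04)&(q[:,2]<.06)&(abs(q[:,0]-.53)<.12);q=q[k]
s=arm.sense();t=s['tool_rot'];e=s['eef_pos'];r=(q-e)@t
print(len(q),'y',np.percentile(r[:,1],[2,98]).round(4),'z',np.percentile(r[:,2],[2,98]).round(4))
print(s['time_s'],e,s['ft_force'],s['width'])
```

```text
3945 y [-0.0056  0.0054] z [-0.0244 -0.0192]
13.975 [0.55706475 0.00657702 0.02819764] [ 0.00458594 -0.5908838  -0.14368714] 0.030080425304492363
```

View pics/w7.png

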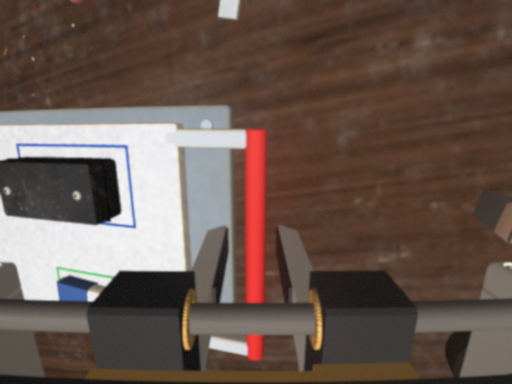

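The bar at (256,245) is centred between the fingers. Closing lightly.

Request:
arm_command --deltas '[{"tx": 0,"ty": 0,"tz": 0,"rx": 0,"ry": 0,"rz": 0,"grip": -1},{"tx": 0,"ty": 0,"tz": 0,"rx": 0,"ry": 0,"rz": 0,"grip": -1},{"tx": 0,"ty": 0,"tz": 0,"rx": 0,"ry": 0,"rz": 0,"grip": -1},{"tx": 0,"ty": 0,"tz": 0,"rx": 0,"ry": 0,"rz": 0,"grip": -1},{"tx": 0,"ty": 0,"tz": 0,"rx": 0,"ry": 0,"rz": 0,"grip": -1},{"tx": 0,"ty": 0,"tz": 0,"rx": 0,"ry": 0,"rz": 0,"grip": -1}]' --force 15

```text
time_s: 14.72
eef_pos: [0.5573, 0.0082, 0.0279]
tool_rot: [[-0.982, 0.181, -0.047], [0.187, 0.95, -0.251], [-0.001, -0.255, -0.967]]
ft_force: [-0.1, 7.4, -2.2]
width: 0.0115
grip_force: 15.0
```

Request:
arm_command --deltas '[{"tx": 0,"ty": -0.3,"tz": -1,"rx": 0,"ry": 0,"rz": 0,"grip": -1},{"tx": 0,"ty": -0.4,"tz": -1.5,"rx": 0,"ry": 0,"rz": 0,"grip": -1},{"tx": 0,"ty": -0.6,"tz": -2,"rx": 0,"ry": 0,"rz": 0,"grip": -1},{"tx": 0,"ty": -0.7,"tz": -2.3,"rx": 0,"ry": 0,"rz": 0,"grip": -1},{"tx": 0,"ty": -0.7,"tz": -2.3,"rx": 0,"ry": 0,"rz": 0,"grip": -1},{"tx": 0,"ty": -0.7,"tz": -2.3,"rx": 0,"ry": 0,"rz": 0,"grip": -1}]' --force 15

```text
time_s: 15.48
eef_pos: [0.5572, 0.008, 0.0397]
tool_rot: [[-0.982, 0.181, -0.047], [0.187, 0.95, -0.251], [-0.001, -0.255, -0.967]]
ft_force: [2.9, 7.4, -5.7]
width: 0.0116
grip_force: 15.0
```

```bash
cat > mon.py <<'E'
from h import *
import os
# plate frame: hinge at z .045; ydir, xdir
yd=np.array([.188,.982,0]);xd=np.array([.982,-.188,0]);O=np.array([.5585,.0105,.045])-.276*yd
def mon(name='top',tag=None):
    s=arm.sense();e=s['eef_pos'];g=e-.019*s['tool_rot'][:,2]
    th=np.arctan2(g[2]-.045,(g-O)@yd)
    P=pose(name);b,db=arm.capture(name)
    if tag: save(b,tag)
    Y=yd*np.cos(th)+np.array([0,0,np.sin(th)]);Z=np.cross(xd,Y)
    v,u=np.nonzero(db>.05);q=w(P,np.c_[u,v],dep=db) if 0 else None
    uv=np.c_[u,v].astype(float);K,D,R,t=P
    n=cv2.undistortPoints(uv[:,None],K,D)[:,0];q=(np.c_[n,np.ones(len(n))]*db[v,u][:,None])@R.T+t-O
    x,y,z=q@xd,q@Y,q@Z
    px=b[v,u].astype(int);V=px.max(1)
    on=(abs(x)<.076)&(y>.0)&(y<.235)
    pl=on&(V>170)&(np.ptp(px,axis=1)<25)&(y>.05)&(abs(z-.004)<.03)
    c=np.polyfit(y[pl],z[pl],1)
    k=on&(V<85)&(z>.018)&(z<.04)
    bl=np.c_[x,y][k]*1000
    e_=on&(px[:,2]-px[:,0]>40)&(z>.0085)&(z<.03)&(x>0)
    f=lambda a:(np.round((np.percentile(a,2,axis=0)+np.percentile(a,98,axis=0))/2,1),np.round(np.ptp(a,axis=0),0),len(a)) if len(a)>8 else len(a)
    print(name,'t',round(s['time_s'],2),'th',round(np.degrees(th),2),'radius',round(np.linalg.norm([(g-O)@yd,g[2]-.045]),4),'slope err deg',round(np.degrees(c[0]),2),'off',round(c[1]*1000,1),'block',f(bl),'eraser',f(np.c_[x,y][e_]*1000),
     'F',s['ft_force'].round(1),'grip',round(s['grip_force'],1),'w',round(s['width'],4))
if __name__=='__main__':
    mon('top','m_top.png');mon('wrist','m_w.png')
E
python3 mon.py
```

```text
top t 15.47 th 2.69 radius 0.2784 slope err deg -0.19 off 4.3 block (array([-35.8, 158.1]), array([33., 69.]), 508) eraser (array([ 44.5, 151.8]), array([21., 25.]), 112) F [ 2.9  7.4 -5.7] grip 15.0 w 0.0116
wrist t 15.53 th 2.75 radius 0.2784 slope err deg -0.31 off 4.7 block (array([-37.3, 158.7]), array([35., 73.]), 5452) eraser (array([ 40.7, 150.5]), array([19., 27.]), 522) F [ 1.4  7.6 -4.2] grip 15.0 w 0.0113
```

Request:
arm_command --deltas '[{"tx": 0,"ty": -0.4,"tz": -1.9,"rx": 0,"ry": 0,"rz": 0,"grip": -1},{"tx": 0,"ty": -0.4,"tz": -1.9,"rx": 0,"ry": 0,"rz": 0,"grip": -1},{"tx": 0,"ty": -0.5,"tz": -1.9,"rx": 0,"ry": 0,"rz": 0,"grip": -1},{"tx": 0,"ty": -0.5,"tz": -1.9,"rx": 0,"ry": 0,"rz": 0,"grip": -1},{"tx": 0,"ty": -0.6,"tz": -1.9,"rx": 0,"ry": 0,"rz": 0,"grip": -1},{"tx": 0,"ty": -0.6,"tz": -1.9,"rx": 0,"ry": 0,"rz": 0,"grip": -1},{"tx": 0,"ty": -0.7,"tz": -1.9,"rx": 0,"ry": 0,"rz": 0,"grip": -1},{"tx": 0,"ty": -0.7,"tz": -1.9,"rx": 0,"ry": 0,"rz": 0,"grip": -1},{"tx": 0,"ty": -0.7,"tz": -1.9,"rx": 0,"ry": 0,"rz": 0,"grip": -1},{"tx": 0,"ty": -0.8,"tz": -1.9,"rx": 0,"ry": 0,"rz": 0,"grip": -1},{"tx": 0,"ty": -0.8,"tz": -1.9,"rx": 0,"ry": 0,"rz": 0,"grip": -1},{"tx": 0,"ty": -0.8,"tz": -1.9,"rx": 0,"ry": 0,"rz": 0,"grip": -1},{"tx": 0,"ty": -0.8,"tz": -1.9,"rx": 0,"ry": 0,"rz": 0,"grip": -1},{"tx": 0,"ty": -0.8,"tz": -1.9,"rx": 0,"ry": 0,"rz": 0,"grip": -1},{"tx": 0,"ty": -0.8,"tz": -1.9,"rx": 0,"ry": 0,"rz": 0,"grip": -1},{"tx": 0,"ty": -0.8,"tz": -1.9,"rx": 0,"ry": 0,"rz": 0,"grip": -1}]'

```text
time_s: 17.58
eef_pos: [0.5566, 0.0051, 0.0719]
tool_rot: [[-0.982, 0.182, -0.047], [0.188, 0.95, -0.251], [-0.001, -0.255, -0.967]]
ft_force: [1.9, 5.3, -5.1]
width: 0.0114
grip_force: 15.0
```

```bash
python3 mon.py
```

```text
top t 17.57 th 9.35 radius 0.2788 slope err deg -0.15 off 3.8 block (array([-35.8, 159. ]), array([34., 71.]), 537) eraser (array([ 44.9, 152.1]), array([21., 25.]), 113) F [ 1.9  5.3 -5.1] grip 15.0 w 0.0114
wrist t 17.62 th 9.39 radius 0.2788 slope err deg -0.33 off 4.5 block (array([-37.2, 159.3]), array([35., 73.]), 4312) eraser (array([ 42.8, 150.8]), array([22., 27.]), 521) F [ 0.9  6.5 -2.3] grip 15.0 w 0.0116
```

Request:
arm_command --deltas '[{"tx": 0,"ty": -0.4,"tz": -0.87,"rx": 0,"ry": 0,"rz": 0,"grip": -1},{"tx": 0,"ty": -0.4,"tz": -0.87,"rx": 0,"ry": 0,"rz": 0,"grip": -1},{"tx": 0,"ty": -0.4,"tz": -0.87,"rx": 0,"ry": 0,"rz": 0,"grip": -1},{"tx": 0,"ty": -0.4,"tz": -0.87,"rx": 0,"ry": 0,"rz": 0,"grip": -1},{"tx": 0,"ty": -0.4,"tz": -0.87,"rx": 0,"ry": 0,"rz": 0,"grip": -1},{"tx": 0,"ty": -0.4,"tz": -0.87,"rx": 0,"ry": 0,"rz": 0,"grip": -1},{"tx": 0,"ty": -0.4,"tz": -0.87,"rx": 0,"ry": 0,"rz": 0,"grip": -1},{"tx": 0,"ty": -0.4,"tz": -0.87,"rx": 0,"ry": 0,"rz": 0,"grip": -1},{"tx": 0,"ty": -0.4,"tz": -0.87,"rx": 0,"ry": 0,"rz": 0,"grip": -1}]'

```text
time_s: 18.8
eef_pos: [0.5564, 0.0037, 0.0804]
tool_rot: [[-0.982, 0.181, -0.047], [0.188, 0.95, -0.251], [-0.001, -0.255, -0.967]]
ft_force: [2.4, 6.8, -4.1]
width: 0.0116
grip_force: 15.0
```

```bash
python3 mon.py
```

```text
top t 18.8 th 11.11 radius 0.2789 slope err deg -0.15 off 3.7 block (array([-35.8, 159.1]), array([34., 71.]), 553) eraser (array([ 44.6, 152.1]), array([21., 25.]), 115) F [ 2.4  6.8 -4.1] grip 15.0 w 0.0116
wrist t 18.85 th 11.13 radius 0.2789 slope err deg -0.35 off 4.5 block (array([-37.2, 159.5]), array([35., 72.]), 4048) eraser (array([ 42.7, 150.7]), array([21., 26.]), 489) F [ 2.   6.8 -3.3] grip 15.0 w 0.0116
```

Not sliding yet. Continuing at about 1°/s in 1° steps.

Request:
arm_command --deltas '[{"tx": 0,"ty": -0.26,"tz": -0.54,"rx": 0,"ry": 0,"rz": 0,"grip": -1},{"tx": 0,"ty": -0.26,"tz": -0.54,"rx": 0,"ry": 0,"rz": 0,"grip": -1},{"tx": 0,"ty": -0.26,"tz": -0.54,"rx": 0,"ry": 0,"rz": 0,"grip": -1},{"tx": 0,"ty": -0.26,"tz": -0.54,"rx": 0,"ry": 0,"rz": 0,"grip": -1},{"tx": 0,"ty": -0.26,"tz": -0.54,"rx": 0,"ry": 0,"rz": 0,"grip": -1},{"tx": 0,"ty": -0.26,"tz": -0.54,"rx": 0,"ry": 0,"rz": 0,"grip": -1},{"tx": 0,"ty": -0.26,"tz": -0.54,"rx": 0,"ry": 0,"rz": 0,"grip": -1},{"tx": 0,"ty": -0.26,"tz": -0.54,"rx": 0,"ry": 0,"rz": 0,"grip": -1}]'

```text
time_s: 19.9
eef_pos: [0.5562, 0.0029, 0.0851]
tool_rot: [[-0.982, 0.181, -0.047], [0.188, 0.95, -0.251], [-0.001, -0.255, -0.967]]
ft_force: [1.7, 7.1, -5.2]
width: 0.011
grip_force: 15.0
```

```bash
python3 mon.py
```

```text
top t 19.9 th 12.09 radius 0.279 slope err deg -0.15 off 3.7 block (array([-36. , 158.9]), array([34., 70.]), 560) eraser (array([ 44.7, 152.1]), array([21., 25.]), 115) F [ 1.7  7.1 -5.2] grip 15.0 w 0.011
wrist t 19.95 th 12.11 radius 0.279 slope err deg -0.37 off 4.6 block (array([-37.3, 159.5]), array([35., 72.]), 3896) eraser (array([ 42.7, 150.9]), array([22., 27.]), 473) F [ 0.9  6.2 -3.4] grip 15.0 w 0.0114
```

Request:
arm_command --deltas '[{"tx": 0,"ty": -0.26,"tz": -0.53,"rx": 0,"ry": 0,"rz": 0,"grip": -1},{"tx": 0,"ty": -0.26,"tz": -0.53,"rx": 0,"ry": 0,"rz": 0,"grip": -1},{"tx": 0,"ty": -0.26,"tz": -0.53,"rx": 0,"ry": 0,"rz": 0,"grip": -1},{"tx": 0,"ty": -0.26,"tz": -0.53,"rx": 0,"ry": 0,"rz": 0,"grip": -1},{"tx": 0,"ty": -0.26,"tz": -0.53,"rx": 0,"ry": 0,"rz": 0,"grip": -1},{"tx": 0,"ty": -0.26,"tz": -0.53,"rx": 0,"ry": 0,"rz": 0,"grip": -1},{"tx": 0,"ty": -0.26,"tz": -0.53,"rx": 0,"ry": 0,"rz": 0,"grip": -1},{"tx": 0,"ty": -0.26,"tz": -0.53,"rx": 0,"ry": 0,"rz": 0,"grip": -1}]'

```text
time_s: 21.0
eef_pos: [0.556, 0.0019, 0.0897]
tool_rot: [[-0.982, 0.182, -0.047], [0.188, 0.95, -0.251], [-0.001, -0.255, -0.967]]
ft_force: [2.5, 6.3, -4.9]
width: 0.0114
grip_force: 15.0
```

```bash
python3 mon.py
```

```text
top t 21.0 th 13.06 radius 0.279 slope err deg -0.12 off 3.5 block (array([-35.9, 158.9]), array([34., 72.]), 564) eraser (array([ 44.5, 151.8]), array([21., 26.]), 115) F [ 2.5  6.3 -4.9] grip 15.0 w 0.0114
wrist t 21.05 th 13.07 radius 0.2791 slope err deg -0.37 off 4.5 block (array([-37.3, 159.7]), array([35., 73.]), 3766) eraser (array([ 42.5, 151.1]), array([21., 26.]), 460) F [ 2.5  6.6 -4.2] grip 15.0 w 0.0116
```

Request:
arm_command --deltas '[{"tx": 0,"ty": -0.28,"tz": -0.53,"rx": 0,"ry": 0,"rz": 0,"grip": -1},{"tx": 0,"ty": -0.28,"tz": -0.53,"rx": 0,"ry": 0,"rz": 0,"grip": -1},{"tx": 0,"ty": -0.28,"tz": -0.53,"rx": 0,"ry": 0,"rz": 0,"grip": -1},{"tx": 0,"ty": -0.28,"tz": -0.53,"rx": 0,"ry": 0,"rz": 0,"grip": -1},{"tx": 0,"ty": -0.28,"tz": -0.53,"rx": 0,"ry": 0,"rz": 0,"grip": -1},{"tx": 0,"ty": -0.28,"tz": -0.53,"rx": 0,"ry": 0,"rz": 0,"grip": -1},{"tx": 0,"ty": -0.28,"tz": -0.53,"rx": 0,"ry": 0,"rz": 0,"grip": -1},{"tx": 0,"ty": -0.28,"tz": -0.53,"rx": 0,"ry": 0,"rz": 0,"grip": -1}]'

```text
time_s: 22.1
eef_pos: [0.5558, 0.0009, 0.0944]
tool_rot: [[-0.982, 0.181, -0.047], [0.188, 0.95, -0.251], [-0.001, -0.255, -0.967]]
ft_force: [1.6, 7.0, -4.5]
width: 0.0116
grip_force: 15.0
```

```bash
python3 mon.py
```

```text
top t 22.1 th 14.04 radius 0.2791 slope err deg -0.09 off 3.4 block (array([-35.8, 159.1]), array([34., 71.]), 567) eraser (array([ 44.7, 152. ]), array([21., 24.]), 113) F [ 1.6  7.  -4.5] grip 15.0 w 0.0116
wrist t 22.15 th 14.06 radius 0.2791 slope err deg -0.39 off 4.6 block (array([-37.3, 159.9]), array([35., 72.]), 3639) eraser (array([ 42.5, 151.1]), array([21., 25.]), 443) F [ 2.2  7.2 -4.3] grip 15.0 w 0.0111
```

Request:
arm_command --deltas '[{"tx": 0,"ty": -0.28,"tz": -0.52,"rx": 0,"ry": 0,"rz": 0,"grip": -1},{"tx": 0,"ty": -0.28,"tz": -0.52,"rx": 0,"ry": 0,"rz": 0,"grip": -1},{"tx": 0,"ty": -0.28,"tz": -0.52,"rx": 0,"ry": 0,"rz": 0,"grip": -1},{"tx": 0,"ty": -0.28,"tz": -0.52,"rx": 0,"ry": 0,"rz": 0,"grip": -1},{"tx": 0,"ty": -0.28,"tz": -0.52,"rx": 0,"ry": 0,"rz": 0,"grip": -1},{"tx": 0,"ty": -0.28,"tz": -0.52,"rx": 0,"ry": 0,"rz": 0,"grip": -1},{"tx": 0,"ty": -0.28,"tz": -0.52,"rx": 0,"ry": 0,"rz": 0,"grip": -1},{"tx": 0,"ty": -0.28,"tz": -0.52,"rx": 0,"ry": 0,"rz": 0,"grip": -1}]'

```text
time_s: 23.2
eef_pos: [0.5556, -0.0002, 0.099]
tool_rot: [[-0.982, 0.181, -0.047], [0.188, 0.95, -0.251], [-0.001, -0.255, -0.967]]
ft_force: [2.7, 5.8, -3.8]
width: 0.0113
grip_force: 15.0
```

```bash
python3 mon.py
```

```text
top t 23.2 th 15.01 radius 0.2792 slope err deg -0.12 off 3.4 block (array([-35.9, 159.4]), array([34., 71.]), 562) eraser (array([ 44.5, 152.1]), array([21., 26.]), 111) F [ 2.7  5.8 -3.8] grip 15.0 w 0.0113
wrist t 23.25 th 15.03 radius 0.2792 slope err deg -0.42 off 4.7 block (array([-37.3, 160. ]), array([35., 71.]), 3509) eraser (array([ 42.6, 151.1]), array([21., 26.]), 428) F [ 1.9  6.7 -4. ] grip 15.0 w 0.0116
```

Request:
arm_command --deltas '[{"tx": 0,"ty": -0.3,"tz": -0.52,"rx": 0,"ry": 0,"rz": 0,"grip": -1},{"tx": 0,"ty": -0.3,"tz": -0.52,"rx": 0,"ry": 0,"rz": 0,"grip": -1},{"tx": 0,"ty": -0.3,"tz": -0.52,"rx": 0,"ry": 0,"rz": 0,"grip": -1},{"tx": 0,"ty": -0.3,"tz": -0.52,"rx": 0,"ry": 0,"rz": 0,"grip": -1},{"tx": 0,"ty": -0.3,"tz": -0.52,"rx": 0,"ry": 0,"rz": 0,"grip": -1},{"tx": 0,"ty": -0.3,"tz": -0.52,"rx": 0,"ry": 0,"rz": 0,"grip": -1},{"tx": 0,"ty": -0.3,"tz": -0.52,"rx": 0,"ry": 0,"rz": 0,"grip": -1},{"tx": 0,"ty": -0.3,"tz": -0.52,"rx": 0,"ry": 0,"rz": 0,"grip": -1}]'

```text
time_s: 24.3
eef_pos: [0.5554, -0.0014, 0.1036]
tool_rot: [[-0.982, 0.182, -0.047], [0.188, 0.95, -0.251], [-0.001, -0.255, -0.967]]
ft_force: [2.9, 5.7, -5.1]
width: 0.0114
grip_force: 15.0
```

```bash
python3 mon.py
```

```text
top t 24.3 th 16.0 radius 0.2793 slope err deg -0.14 off 3.4 block (array([-35.8, 159.3]), array([34., 71.]), 554) eraser (array([ 44.3, 152.1]), array([20., 25.]), 112) F [ 2.9  5.7 -5.1] grip 15.0 w 0.0114
wrist t 24.35 th 16.02 radius 0.2793 slope err deg -0.42 off 4.6 block (array([-37.3, 160. ]), array([35., 72.]), 3380) eraser (array([ 42.6, 151. ]), array([22., 27.]), 408) F [ 1.7  7.3 -2.9] grip 15.0 w 0.0113
```

Request:
arm_command --deltas '[{"tx": 0,"ty": -0.31,"tz": -0.51,"rx": 0,"ry": 0,"rz": 0,"grip": -1},{"tx": 0,"ty": -0.31,"tz": -0.51,"rx": 0,"ry": 0,"rz": 0,"grip": -1},{"tx": 0,"ty": -0.31,"tz": -0.51,"rx": 0,"ry": 0,"rz": 0,"grip": -1},{"tx": 0,"ty": -0.31,"tz": -0.51,"rx": 0,"ry": 0,"rz": 0,"grip": -1},{"tx": 0,"ty": -0.31,"tz": -0.51,"rx": 0,"ry": 0,"rz": 0,"grip": -1},{"tx": 0,"ty": -0.31,"tz": -0.51,"rx": 0,"ry": 0,"rz": 0,"grip": -1},{"tx": 0,"ty": -0.31,"tz": -0.51,"rx": 0,"ry": 0,"rz": 0,"grip": -1},{"tx": 0,"ty": -0.31,"tz": -0.51,"rx": 0,"ry": 0,"rz": 0,"grip": -1}]'

```text
time_s: 25.4
eef_pos: [0.5552, -0.0027, 0.1082]
tool_rot: [[-0.982, 0.181, -0.047], [0.187, 0.95, -0.251], [-0.001, -0.255, -0.967]]
ft_force: [2.1, 6.0, -5.0]
width: 0.0113
grip_force: 15.0
```

```bash
python3 mon.py
```

```text
top t 25.4 th 16.98 radius 0.2794 slope err deg -0.12 off 3.3 block (array([-35.8, 159.5]), array([34., 70.]), 550) eraser (array([ 44.4, 152.3]), array([22., 24.]), 112) F [ 2.1  6.  -5. ] grip 15.0 w 0.0113
wrist t 25.45 th 16.99 radius 0.2794 slope err deg -0.43 off 4.6 block (array([-37.3, 160.1]), array([35., 73.]), 3265) eraser (array([ 42.5, 151. ]), array([22., 27.]), 397) F [ 2.2  7.7 -3.5] grip 15.0 w 0.0114
```

Request:
arm_command --deltas '[{"tx": 0,"ty": -0.32,"tz": -0.51,"rx": 0,"ry": 0,"rz": 0,"grip": -1},{"tx": 0,"ty": -0.32,"tz": -0.51,"rx": 0,"ry": 0,"rz": 0,"grip": -1},{"tx": 0,"ty": -0.32,"tz": -0.51,"rx": 0,"ry": 0,"rz": 0,"grip": -1},{"tx": 0,"ty": -0.32,"tz": -0.51,"rx": 0,"ry": 0,"rz": 0,"grip": -1},{"tx": 0,"ty": -0.32,"tz": -0.51,"rx": 0,"ry": 0,"rz": 0,"grip": -1},{"tx": 0,"ty": -0.32,"tz": -0.51,"rx": 0,"ry": 0,"rz": 0,"grip": -1},{"tx": 0,"ty": -0.32,"tz": -0.51,"rx": 0,"ry": 0,"rz": 0,"grip": -1},{"tx": 0,"ty": -0.32,"tz": -0.51,"rx": 0,"ry": 0,"rz": 0,"grip": -1}]'

```text
time_s: 26.5
eef_pos: [0.5549, -0.0041, 0.1128]
tool_rot: [[-0.982, 0.181, -0.047], [0.187, 0.95, -0.251], [-0.001, -0.255, -0.967]]
ft_force: [1.7, 7.2, -4.8]
width: 0.0116
grip_force: 15.0
```

```bash
python3 mon.py
```

```text
top t 26.5 th 17.97 radius 0.2794 slope err deg -0.16 off 3.4 block (array([-36. , 159.8]), array([34., 70.]), 549) eraser (array([ 44.5, 151.8]), array([21., 25.]), 111) F [ 1.7  7.2 -4.8] grip 15.0 w 0.0116
wrist t 26.55 th 17.98 radius 0.2794 slope err deg -0.44 off 4.6 block (array([-37.3, 160.2]), array([35., 72.]), 3150) eraser (array([ 42.6, 151. ]), array([21., 26.]), 380) F [ 2.  7. -4.] grip 15.0 w 0.0115
```

Request:
arm_command --deltas '[{"tx": 0,"ty": -0.33,"tz": -0.5,"rx": 0,"ry": 0,"rz": 0,"grip": -1},{"tx": 0,"ty": -0.33,"tz": -0.5,"rx": 0,"ry": 0,"rz": 0,"grip": -1},{"tx": 0,"ty": -0.33,"tz": -0.5,"rx": 0,"ry": 0,"rz": 0,"grip": -1},{"tx": 0,"ty": -0.33,"tz": -0.5,"rx": 0,"ry": 0,"rz": 0,"grip": -1},{"tx": 0,"ty": -0.33,"tz": -0.5,"rx": 0,"ry": 0,"rz": 0,"grip": -1},{"tx": 0,"ty": -0.33,"tz": -0.5,"rx": 0,"ry": 0,"rz": 0,"grip": -1},{"tx": 0,"ty": -0.33,"tz": -0.5,"rx": 0,"ry": 0,"rz": 0,"grip": -1},{"tx": 0,"ty": -0.33,"tz": -0.5,"rx": 0,"ry": 0,"rz": 0,"grip": -1}]'

```text
time_s: 27.6
eef_pos: [0.5546, -0.0055, 0.1174]
tool_rot: [[-0.982, 0.181, -0.047], [0.187, 0.95, -0.251], [-0.001, -0.255, -0.967]]
ft_force: [2.6, 6.5, -3.3]
width: 0.0115
grip_force: 15.0
```

```bash
python3 mon.py
```

```text
top t 27.6 th 18.95 radius 0.2795 slope err deg -0.1 off 3.2 block (array([-36. , 159.6]), array([34., 71.]), 542) eraser (array([ 45. , 152.3]), array([20., 25.]), 111) F [ 2.6  6.5 -3.3] grip 15.0 w 0.0115
wrist t 27.65 th 18.96 radius 0.2795 slope err deg -0.45 off 4.6 block (array([-37.3, 160.3]), array([34., 71.]), 3054) eraser (array([ 42.3, 151.1]), array([21., 25.]), 368) F [ 2.1  8.1 -3.5] grip 15.0 w 0.0114
```

Request:
arm_command --deltas '[{"tx": 0,"ty": -0.34,"tz": -0.49,"rx": 0,"ry": 0,"rz": 0,"grip": -1},{"tx": 0,"ty": -0.34,"tz": -0.49,"rx": 0,"ry": 0,"rz": 0,"grip": -1},{"tx": 0,"ty": -0.34,"tz": -0.49,"rx": 0,"ry": 0,"rz": 0,"grip": -1},{"tx": 0,"ty": -0.34,"tz": -0.49,"rx": 0,"ry": 0,"rz": 0,"grip": -1},{"tx": 0,"ty": -0.34,"tz": -0.49,"rx": 0,"ry": 0,"rz": 0,"grip": -1},{"tx": 0,"ty": -0.34,"tz": -0.49,"rx": 0,"ry": 0,"rz": 0,"grip": -1},{"tx": 0,"ty": -0.34,"tz": -0.49,"rx": 0,"ry": 0,"rz": 0,"grip": -1},{"tx": 0,"ty": -0.34,"tz": -0.49,"rx": 0,"ry": 0,"rz": 0,"grip": -1}]'

```text
time_s: 28.7
eef_pos: [0.5543, -0.0069, 0.1219]
tool_rot: [[-0.982, 0.181, -0.047], [0.187, 0.95, -0.251], [-0.001, -0.255, -0.967]]
ft_force: [1.2, 8.3, -4.2]
width: 0.0115
grip_force: 15.0
```

```bash
python3 mon.py
```

```text
top t 28.7 th 19.92 radius 0.2796 slope err deg -0.14 off 3.2 block (array([-35.9, 159.8]), array([34., 71.]), 548) eraser (array([ 44.4, 152. ]), array([21., 26.]), 111) F [ 1.2  8.3 -4.2] grip 15.0 w 0.0115
wrist t 28.75 th 19.93 radius 0.2796 slope err deg -0.48 off 4.7 block (array([-37.3, 160.4]), array([35., 71.]), 2931) eraser (array([ 42.4, 151.2]), array([21., 26.]), 348) F [ 1.4  7.8 -3.7] grip 15.0 w 0.0112
```

Request:
arm_command --deltas '[{"tx": 0,"ty": -0.34,"tz": -0.49,"rx": 0,"ry": 0,"rz": 0,"grip": -1},{"tx": 0,"ty": -0.34,"tz": -0.49,"rx": 0,"ry": 0,"rz": 0,"grip": -1},{"tx": 0,"ty": -0.34,"tz": -0.49,"rx": 0,"ry": 0,"rz": 0,"grip": -1},{"tx": 0,"ty": -0.34,"tz": -0.49,"rx": 0,"ry": 0,"rz": 0,"grip": -1},{"tx": 0,"ty": -0.34,"tz": -0.49,"rx": 0,"ry": 0,"rz": 0,"grip": -1},{"tx": 0,"ty": -0.34,"tz": -0.49,"rx": 0,"ry": 0,"rz": 0,"grip": -1},{"tx": 0,"ty": -0.34,"tz": -0.49,"rx": 0,"ry": 0,"rz": 0,"grip": -1},{"tx": 0,"ty": -0.34,"tz": -0.49,"rx": 0,"ry": 0,"rz": 0,"grip": -1}]'

```text
time_s: 29.8
eef_pos: [0.5541, -0.0085, 0.1264]
tool_rot: [[-0.982, 0.181, -0.047], [0.187, 0.95, -0.251], [-0.001, -0.255, -0.967]]
ft_force: [1.7, 9.1, -3.1]
width: 0.0113
grip_force: 15.0
```

```bash
python3 mon.py
```

```text
top t 29.8 th 20.9 radius 0.2797 slope err deg -0.12 off 3.1 block (array([-35.9, 159.8]), array([35., 71.]), 543) eraser (array([ 44.8, 151.8]), array([20., 24.]), 110) F [ 1.7  9.1 -3.1] grip 15.0 w 0.0113
wrist t 29.85 th 20.92 radius 0.2796 slope err deg -0.49 off 4.7 block (array([-37.3, 160.2]), array([34., 71.]), 2829) eraser (array([ 42.5, 151.5]), array([21., 25.]), 340) F [ 2.2  8.2 -2.5] grip 15.0 w 0.0115
```

Request:
arm_command --deltas '[{"tx": 0,"ty": -0.33,"tz": -0.49,"rx": 0,"ry": 0,"rz": 0,"grip": -1},{"tx": 0,"ty": -0.33,"tz": -0.49,"rx": 0,"ry": 0,"rz": 0,"grip": -1},{"tx": 0,"ty": -0.33,"tz": -0.49,"rx": 0,"ry": 0,"rz": 0,"grip": -1},{"tx": 0,"ty": -0.33,"tz": -0.49,"rx": 0,"ry": 0,"rz": 0,"grip": -1},{"tx": 0,"ty": 0,"tz": 0,"rx": 0,"ry": 0,"rz": 0,"grip": -1},{"tx": 0,"ty": 0,"tz": 0,"rx": 0,"ry": 0,"rz": 0,"grip": -1}]'

```text
time_s: 30.65
eef_pos: [0.5539, -0.0094, 0.1287]
tool_rot: [[-0.982, 0.181, -0.047], [0.187, 0.95, -0.251], [-0.001, -0.255, -0.967]]
ft_force: [2.0, 7.4, -2.4]
width: 0.0114
grip_force: 15.0
```

```bash
python3 mon.py
```

```text
top t 30.65 th 21.4 radius 0.2797 slope err deg -0.12 off 3.2 block (array([-35.9, 160. ]), array([34., 70.]), 550) eraser (array([ 44.5, 152.5]), array([21., 25.]), 108) F [ 2.   7.4 -2.4] grip 15.0 w 0.0114
wrist t 30.7 th 21.4 radius 0.2797 slope err deg -0.48 off 4.7 block (array([-37.4, 160.4]), array([35., 70.]), 2787) eraser (array([ 42.6, 151.3]), array([21., 25.]), 338) F [ 1.3  7.9 -2.2] grip 15.0 w 0.0117
```

Request:
arm_command --deltas '[{"tx": 0,"ty": -0.35,"tz": -0.48,"rx": 0,"ry": 0,"rz": 0,"grip": -1},{"tx": 0,"ty": -0.35,"tz": -0.48,"rx": 0,"ry": 0,"rz": 0,"grip": -1},{"tx": 0,"ty": -0.35,"tz": -0.48,"rx": 0,"ry": 0,"rz": 0,"grip": -1},{"tx": 0,"ty": -0.35,"tz": -0.48,"rx": 0,"ry": 0,"rz": 0,"grip": -1},{"tx": 0,"ty": -0.35,"tz": -0.48,"rx": 0,"ry": 0,"rz": 0,"grip": -1},{"tx": 0,"ty": -0.35,"tz": -0.48,"rx": 0,"ry": 0,"rz": 0,"grip": -1},{"tx": 0,"ty": 0,"tz": 0,"rx": 0,"ry": 0,"rz": 0,"grip": -1},{"tx": 0,"ty": 0,"tz": 0,"rx": 0,"ry": 0,"rz": 0,"grip": -1}]'

```text
time_s: 31.75
eef_pos: [0.5537, -0.0106, 0.132]
tool_rot: [[-0.982, 0.181, -0.047], [0.187, 0.95, -0.251], [-0.001, -0.255, -0.967]]
ft_force: [2.0, 8.1, -1.8]
width: 0.0117
grip_force: 15.0
```

```bash
python3 mon.py
```

```text
top t 31.75 th 22.13 radius 0.2797 slope err deg -0.16 off 3.3 block (array([-36.2, 101.4]), array([35., 74.]), 520) eraser (array([ 44.6, 152.4]), array([20., 26.]), 110) F [ 2.   8.1 -1.8] grip 15.0 w 0.0117
wrist t 31.8 th 22.13 radius 0.2797 slope err deg -0.52 off 4.7 block (array([-38.,  94.]), array([36., 71.]), 1700) eraser (array([ 42.5, 151.1]), array([20., 26.]), 326) F [ 0.8  7.9 -2.2] grip 15.0 w 0.0118
```

The block is sliding, already about 60 mm down at roughly 22°, and the eraser hasn't moved. Holding still.

Request:
arm_command --deltas '[{"tx": 0,"ty": 0,"tz": 0,"rx": 0,"ry": 0,"rz": 0,"grip": -1},{"tx": 0,"ty": 0,"tz": 0,"rx": 0,"ry": 0,"rz": 0,"grip": -1},{"tx": 0,"ty": 0,"tz": 0,"rx": 0,"ry": 0,"rz": 0,"grip": -1},{"tx": 0,"ty": 0,"tz": 0,"rx": 0,"ry": 0,"rz": 0,"grip": -1},{"tx": 0,"ty": 0,"tz": 0,"rx": 0,"ry": 0,"rz": 0,"grip": -1},{"tx": 0,"ty": 0,"tz": 0,"rx": 0,"ry": 0,"rz": 0,"grip": -1},{"tx": 0,"ty": 0,"tz": 0,"rx": 0,"ry": 0,"rz": 0,"grip": -1},{"tx": 0,"ty": 0,"tz": 0,"rx": 0,"ry": 0,"rz": 0,"grip": -1}]'

```text
time_s: 32.85
eef_pos: [0.5537, -0.0106, 0.132]
tool_rot: [[-0.982, 0.181, -0.047], [0.187, 0.95, -0.251], [-0.001, -0.255, -0.967]]
ft_force: [1.2, 7.3, -1.7]
width: 0.011
grip_force: 15.0
```

```bash
python3 mon.py
```

```text
top t 32.85 th 22.13 radius 0.2798 slope err deg -0.12 off 3.1 block (array([-34.3,  52.5]), array([36., 74.]), 525) eraser (array([ 44.6, 151.9]), array([22., 26.]), 109) F [ 1.2  7.3 -1.7] grip 15.0 w 0.011
wrist t 32.9 th 22.13 radius 0.2797 slope err deg -0.49 off 4.6 block (array([-35.8,  51.3]), array([36., 74.]), 1381) eraser (array([ 42.5, 151. ]), array([21., 24.]), 325) F [ 1.8  8.8 -2.9] grip 15.0 w 0.012
```

The block has moved 107 mm and rests against the stop, with the eraser still in place. Opening and retreating along the tool axis.

Request:
arm_command --deltas '[{"tx": 0,"ty": 0,"tz": 0,"rx": 0,"ry": 0,"rz": 0,"grip": -0.4},{"tx": 0,"ty": 0,"tz": 0,"rx": 0,"ry": 0,"rz": 0,"grip": -0.4},{"tx": 0,"ty": 0,"tz": 0,"rx": 0,"ry": 0,"rz": 0,"grip": -0.4},{"tx": 0,"ty": 0,"tz": 0,"rx": 0,"ry": 0,"rz": 0,"grip": -0.4},{"tx": 0,"ty": 0,"tz": -6,"rx": 0,"ry": 0,"rz": 0,"grip": -0.4},{"tx": 0,"ty": 0,"tz": -12,"rx": 0,"ry": 0,"rz": 0,"grip": -0.4},{"tx": 0,"ty": 0,"tz": -20,"rx": 0,"ry": 0,"rz": 0,"grip": -0.4},{"tx": 0,"ty": 0,"tz": -30,"rx": 0,"ry": 0,"rz": 0,"grip": -0.4},{"tx": 0,"ty": 0,"tz": -30,"rx": 0,"ry": 0,"rz": 0,"grip": -0.4},{"tx": 0,"ty": 0,"tz": -20,"rx": 0,"ry": 0,"rz": 0,"grip": -0.4},{"tx": 0,"ty": 0,"tz": 0,"rx": 0,"ry": 0,"rz": 0,"grip": -0.4},{"tx": 0,"ty": 0,"tz": 0,"rx": 0,"ry": 0,"rz": 0,"grip": -0.4}]'

```text
time_s: 34.45
eef_pos: [0.5586, 0.0173, 0.2456]
tool_rot: [[-0.982, 0.182, -0.049], [0.189, 0.949, -0.253], [0.0, -0.257, -0.966]]
ft_force: [0.1, -0.2, -0.2]
width: 0.0281
grip_force: 0.0
```

```bash
sed -i 's/th=np.arctan2.*/th=np.radians(22.1)/' mon.py; python3 mon.py
```

```text
top t 34.45 th 22.1 radius 0.3614 slope err deg -0.17 off 3.3 block (array([-34.9,  52.5]), array([33., 74.]), 296) eraser (array([ 44.4, 152.3]), array([22., 25.]), 111) F [ 0.1 -0.2 -0.2] grip 0.0 w 0.0281
wrist t 34.5 th 22.1 radius 0.3611 slope err deg -0.43 off 4.6 block (array([-35.7,  50.4]), array([36., 74.]), 843) eraser (array([ 42.8, 151.6]), array([21., 25.]), 189) F [-0.2  0.1 -0.2] grip 0.0 w 0.0281
```

View pics/m_w.png

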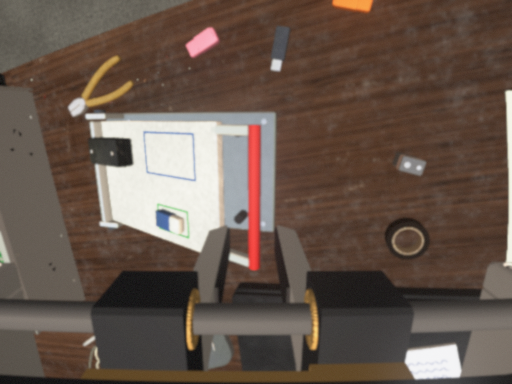

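The plate has stayed at 22°. The block at (111,152) rests against the stop, the eraser at (170,220) is in the green outline, and the battery (411,165) and tape (407,239) are undisturbed. The gripper is free of the bar.

```bash
python3 -c "
from workcell import arm
print(arm.sign_off())"
```

```text
the job is handed in; nothing more can be done
None
```

I handed the job in at about 34.5 s: the block slid at about 22° and rests against the low stop, the plate is left tilted with the bar released, the eraser is still in its green outline, and the battery and tape look untouched in the last picture.

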